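Set the spring vice to its half-open notch

TASK

Get the small spring vice ready for the next blank: tip the red catch over so that it drops onto the slide, then push the yellow plate of the sprung jaw away from the fixed jaw until the catch has clicked over the first tooth but not the second, and let go so that the jaw springs back and latches half open. Do it gently with the fingertips only, without gripping anything, and leave the blanks, tools and other things on the bench where they are.

Things in the scene. Friction and masses are not known exactly. Their poses are not given: they have to be found in the camera images.
- vice: teal vice base, bolted down: plate 295 x 190 x 15 mm (x -165 to +130, y +-95 mm), origin in its underside at bench height. +x is the way the jaw opens. A steel slide lies along x (y +-25 mm, top 40 mm above the bench) between rails 36 mm high. Cheeks that carry the catch: x 3 to 27, y +-30 to 38 mm, 71 mm high. Blocks up to 41 mm above the bench lie on the plate beside the rails.
- push_plate (a point): centre of the front face (looks to vice -x) of the yellow push plate standing on the moving jaw; face 64 mm wide (y), 77 to 123 mm above the bench, this point 100 mm above it, at vice x = -115 mm when closed. Moves with the jaw. Plate 16 mm thick, top 126 mm above the bench; a brace slopes down behind it to 50 mm behind this face near slide height.
- jaw (a joint): travel of the sprung jaw, m along vice +x: 0 closed (as it starts), 0.075 far stop. The spring returns it with 4 N at 0, 8 N at 0.030, 13 N at 0.075. With the catch down, the first tooth passes the catch at 0.030, the second at 0.062: released between, the jaw returns and is held at 0.030 (half open, wanted); beyond, at 0.062 (fully open, not wanted). Catch not down: returns to 0.
- catch (a joint): angle of the red hinged catch, rad: 0 down, level towards vice +x, its nose on the slide (x = 63 mm); up to 0.2 while riding over a tooth; about 1.65 balance point; 1.9 to 2.1 thrown back, leaning towards the fixed jaw (as it starts). Pushed towards +x past balance it falls by its own weight (0.08 kg); hinge nearly free.
- catch_pivot (a point): middle of the catch's hinge pin, at vice x = 15 mm, y = 0, 62 mm above the bench; the pin runs along the vice's y.
- catch_tab (a point): middle of the cross tab at the free end of the red catch, 56 mm from the hinge; the tab is 40 mm wide (y), 10 x 12 mm thick, the bar between it and the hinge 18 mm wide. Thrown back, this point is about 110 to 115 mm above the bench and 19 to 29 mm to the -x side of the hinge.
- blank: steel blank 55 x 26 x 22 mm lying on the vice plate's +y side; leave alone
- brass_block: brass block 90 x 22 x 26 mm lying on the vice plate's -y side; leave alone
- file: file with yellow handle, 345 mm long, lying on the bench; leave alone
- hammer: hammer on the bench; leave alone
- brush: brush on the bench; leave alone
- oil: white bottle with red cap, 60 mm across, 150 mm tall, standing on the bench; leave alone
- cup: white cup 72 mm across, 85 mm tall, standing on the bench; leave alone
- fixed_jaw (a point): middle of the top of the teal fixed jaw at the vice's -x end, 65 mm above the bench, vice x = -141 mm; the block covers x -153 to -125 mm, y +-45 mm.
- first_tooth (a point): top of the steep face (looks to vice -x) of the first of two brass-coloured teeth on the slide, 8 mm high, each ramped down to +x; moves with the jaw; vice x = 37 mm when closed. The second tooth stands 32 mm to its -x side.

How it is judged:
By the outcome, as a careful person would: the job done as asked, in the order asked, and still so for the second after the job is handed in, with the robot touching nothing.
It also fails if it takes over 46 s, if anything falls off the work surface, if the arm or the gripper's body presses on something with over 40 N, if the wrist force passes 120 N, or if a joint passes its speed limit or range.

ROBOT

A 7-joint arm with a two-finger parallel gripper is mounted at the origin on the work surface. World frame = base frame: x ahead of the robot, y to its left, z up, the work surface at z = 0. Lengths are in mm, angles in rad, forces in N, time in s.
With the tool pointing down it reaches from about 425 to 875 mm from the base axis. Payload 4.7 kg.
Tool frame: the origin (TCP) lies at the very end of the fingers, on their centre line; the grasp point (between the pads) lies 19 mm behind it; z points along the fingers, x is the direction in which the jaws open and shut, and the axes are right-handed (so a half turn about z gives the same grasp; the last joint's range is limited). The gripper opens to 87 mm and grips with 3 to 60 N. Pads are 19 mm wide; open, the fingers measure 117 mm over their backs; the gripper's body (75 mm by 190 mm) begins 51 mm behind the grasp point.
Start: joints at [1.18, 0.321, -0.07, 1.45, 0.023, 1.371, -0.057], TCP at [255.975, -597.497, 222.587] pointing down, gripper open.
Joint ranges: [-2.86, 2.86], [-0.3, 2.09], [-1.38, 1.24], [0.06, 2.45], [-1.56, 4.7], [0.09, 2.05], [-2.69, 2.69]. Speed limits (rad/s): [2.57, 2.57, 3.14, 3.14, 3.14, 3.14, 3.14].

INTERFACE

Orientations are given as [roll, pitch, yaw] about the fixed x, y, z axes, in that order (R = Rz(yaw) Ry(pitch) Rx(roll)).
In Python, from rig import robot gives the robot as it stands.
- The arm moves only by the tool send_rows, never from a script. Its argument "commands" is a list of rows, each a list of 3 entries, a list of its own where there are three numbers: the shift along the tool's x, y, z in units of 30 mm (1.0 is 30 mm), then the turn, a rotation vector about the tool's x, y, z in units of 5 degrees (1.0 is 5 degrees), then the closure, from -1 (fully open) to 1 (shut), so that 0 is half open. A call has 1 to 10 rows; each row is the pose to reach, as a shift and turn from the pose commanded when the call began, along the tool's axes at that moment; what a row does not reach only later rows make up. A row lasts 1/10 s, in which the tool goes at most 50 mm and 8.59 degrees, less where a joint would pass 70% of its speed; a pose out of reach is approached as far as the arm can. A call with a gripper value outside its range is refused whole. The fingers move at their own pace and stop on an object; "newtons" is the grip in N (left out, the last holds). Time passes only in rows, so rows that repeat a pose let the fingers close. It gives the time, the measured TCP pose, the force and the opening at its end, in the units of the state.
- robot.state(): the state, without advancing time (a new reading comes with each control period).
- robot.read_camera(name): name is "scene" or "top"; returns a dict with "img" (420x560x3 uint8, red, green, blue), "depth" (420x560 float32, mm along the optical axis (not along the pixel's ray), 0 where there is no reading), "mtx" (3x3 intrinsics, pixels), "rvec" (rotation vector, rad) and "tvec" (3), from world to camera coordinates, as OpenCV has them. Camera axes: x right, y down, z forward; pixel columns grow to the right and rows downward; lengths in mm; the calibration is good to about 2 mm. A picture is of the moment at which its call begins.
- robot.sign_off(): hands the job in, once; it reports no verdict.
The state is a dict: "time_s": time; "joint_pos": joint angles; "joint_vel": joint speeds; "joint_efforts": joint torques, N m; "tool_pos": TCP position; "ee_rot": TCP orientation; "wrist_force": force on the tool from outside, world axes, zero at the start; "ft_torque": the same for the moment, N m; "width": finger opening in mm.
Only numpy, scipy, OpenCV 4.12 (cv2) and the standard library are available. Lean on these libraries where they do the work, as an engineer would, in place of code of your own. Each camera call takes 0.05 s, during which the arm holds its last target. There are 200 camera calls.

## Working session

There is one attempt and no reset: what is moved stays moved. The work goes in short steps, Python scripts to look and compute and a tool call to move; the robot and the scene stay as the last step left them, time stands still between calls to the robot, and variables do not carry over. Pictures are saved under pics/ and viewed, about 8 in all and at most 12, crops included, and the job is handed in when it is done.

Besides the shell and the picture viewer there is one more tool, called after ">>>" as name(argument=value, ...), one argument or row to a line, values as JSON. send_rows: Moves the arm, as the interface text tells. Its arguments: {"type":"object","properties":{"commands":{"type":"array","items":{"type":"array"}},"newtons":{"type":"number"}},"required":["commands"]}

```bash
mkdir -p pics; cat > h.py <<'E'
import numpy as np, cv2
from rig import robot
def cam(n):
    d=robot.read_camera(n); R=cv2.Rodrigues(np.array(d['rvec'],float))[0]
    return d,R,np.array(d['tvec'],float).ravel()
def cloud(d,R,t):
    z=d['depth'].astype(float); v,u=np.indices(z.shape); K=d['mtx']
    p=np.stack([(u-K[0][2])/K[0][0]*z,(v-K[1][2])/K[1][1]*z,z],-1)
    return (p-t)@R
def save(d,f,crop=None,s=1):
    im=d['img'][...,::-1]
    if crop: a,b,c,e=crop; im=im[b:e,a:c]
    cv2.imwrite('pics/'+f,cv2.resize(im,None,fx=s,fy=s,interpolation=cv2.INTER_CUBIC))
E
python3 - <<'E'
from h import *
ims=[]
for n in('scene','top'):
    d,R,t=cam(n); save(d,n+'0.png',s=1.4); np.savez(n+'0.npz',img=d['img'],P=cloud(d,R,t),K=d['mtx'],R=R,t=t)
    print(n,-R.T@t,d['mtx'][0][0])
print(robot.state())
E
```

```text
scene [1256.4054203   -76.55723285 1297.35115886] 541.5937230574372
top [ 361.07717793  -12.14841489 1226.69585992] 393.797153613598
{'time_s': 0.1, 'joint_pos': array([ 1.18009   ,  0.32177025, -0.07005994,  1.45155418,  0.0226163 ,
        1.37081458, -0.05688122]), 'joint_vel': array([-0.00086983, -0.00108778, -0.00155407, -0.0040076 , -0.00055168,
        0.0001114 ,  0.00072567]), 'joint_efforts': array([-4.90617731e-04, -4.92573130e+01, -4.05928306e-01, -3.13401747e+01,
       -6.41735760e-02,  3.94585077e-02,  9.04508101e-05]), 'tool_pos': array([ 255.73410328, -597.03221221,  221.55623121]), 'ee_rot': array([ 3.14147497e+00,  1.75619056e-03, -1.16596370e+00]), 'wrist_force': array([-0.34454264,  0.58296493, -0.17890729]), 'ft_torque': array([0.01549967, 0.02487932, 0.04867117]), 'width': 87.00540400407507}
```

View pics/scene0.png

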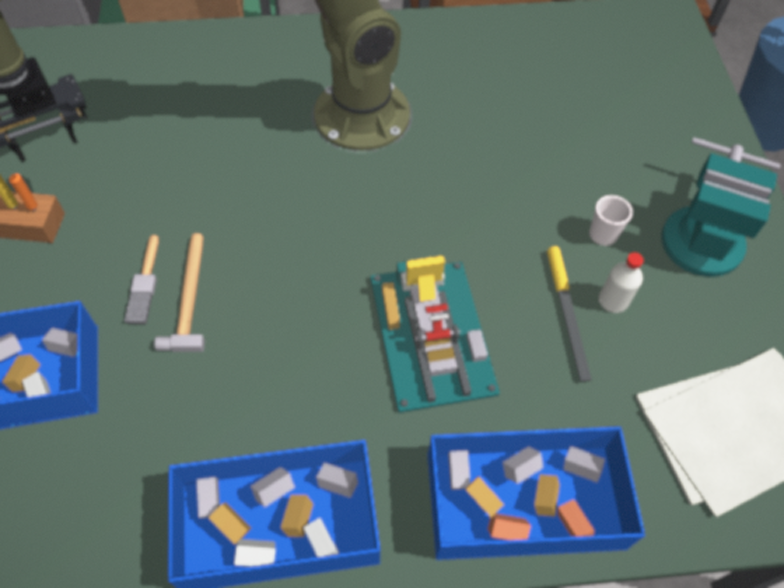

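View pics/top0.png

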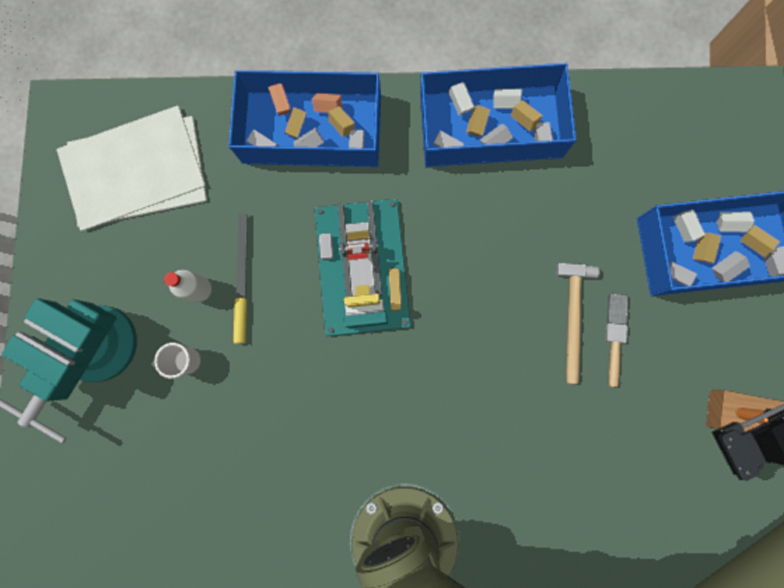

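Both views show the vice at top (362,268) and scene (435,335), opening away from the robot: yellow plate at the near side (top (362,299)), red catch at top (357,252). Next I fit the vice pose using colour and depth.

```bash
python3 - <<'E'
from h import *
for n in('scene','top'):
    z=np.load(n+'0.npz'); P=z['P']; hsv=cv2.cvtColor(z['img'],cv2.COLOR_RGB2HSV); H,S,V=[hsv[...,i].astype(int) for i in range(3)]
    box=np.zeros(H.shape,bool)
    if n=='top': box[135:245,215:300]=1
    else: box[180:295,262:360]=1
    teal=box&(H>80)&(H<100)&(S>120)
    pl=teal&(abs(P[...,2]-15)<8)
    q=P[pl][:,:2].astype(np.float32); r=cv2.minAreaRect(q); print(n,'plate',pl.sum(),r, 'z',np.median(P[pl][:,2]))
    print(cv2.boxPoints(r).round())
    for nm,m in(('red',box&((H<6)|(H>174))&(S>150)),('yel',box&(H>22)&(H<32)&(S>150)&(P[...,2]>60)),('fj',teal&(P[...,2]>50))):
        p=P[m]; 
        if len(p): print(nm,len(p),'mean',p.mean(0).round(1),'min',np.percentile(p,3,0).round(1),'max',np.percentile(p,97,0).round(1))
        if nm=='red': 
            t=p[p[:,2]>95]; print(' tab',len(t),t.mean(0) if len(t) else 0)
        v,u=np.where(m); print('  px',u.min(),u.max(),v.min(),v.max())
    c=(268,180,358,295) if n=='scene' else (215,135,300,245)
    im=z['img'][c[1]:c[3],c[0]:c[2],::-1]; cv2.imwrite(f'pics/{n}_c.png',cv2.resize(im,None,fx=5,fy=5,interpolation=cv2.INTER_CUBIC))
a=cv2.imread('pics/scene_c.png');b=cv2.imread('pics/top_c.png');h=max(a.shape[0],b.shape[0])
o=np.zeros((h,a.shape[1]+b.shape[1],3),np.uint8);o[:a.shape[0],:a.shape[1]]=a;o[:b.shape[0],a.shape[1]:]=b;cv2.imwrite('pics/both.png',cv2.resize(o,None,fx=.9,fy=.9));
E
```

```text
scene plate 2633 ((589.6983642578125, 91.58723449707031), (292.20172119140625, 189.0319366455078), 5.428566932678223) z 15.771262534245796
[[435. 172.]
 [453. -16.]
 [744.  11.]
 [726. 200.]]
red 138 mean [614.   94.3  82.2] min [590.7  77.5  61.9] max [628.2 111.4 119. ]
 tab 32 [593.09424581  93.7099112  115.37912822]
  px 306 320 218 242
yel 452 mean [510.2  82.1 102.4] min [495.3  53.2  63.4] max [530.4 110.7 129.4]
  px 291 316 184 212
fj 30 mean [625.2  18.7 311.6] min [459.  -76.6  60.8] max [1256.4   47.5 1297.4]
  px 276 332 188 284
top plate 2775 ((584.7758178710938, 89.4057388305664), (294.0096435546875, 188.83299255371094), 5.404755592346191) z 14.341974206369759
[[430. 170.]
 [447. -18.]
 [740.   9.]
 [722. 197.]]
red 61 mean [591.   85.9 121.2] min [583.   72.2  64.6] max [620.3 109.3 118.7]
 tab 46 [583.34887096  87.70857849 138.47601568]
  px 248 262 174 184
yel 16 mean [489.3  76.1 109.2] min [485.9  48.3 101.7] max [495.1 106.4 118. ]
  px 249 270 213 218
fj 239 mean [455.7  72.9 122.3] min [361.1 -12.1  56.6] max [ 472.1  120.1 1226.7]
  px 234 288 148 234
```

View pics/both.png

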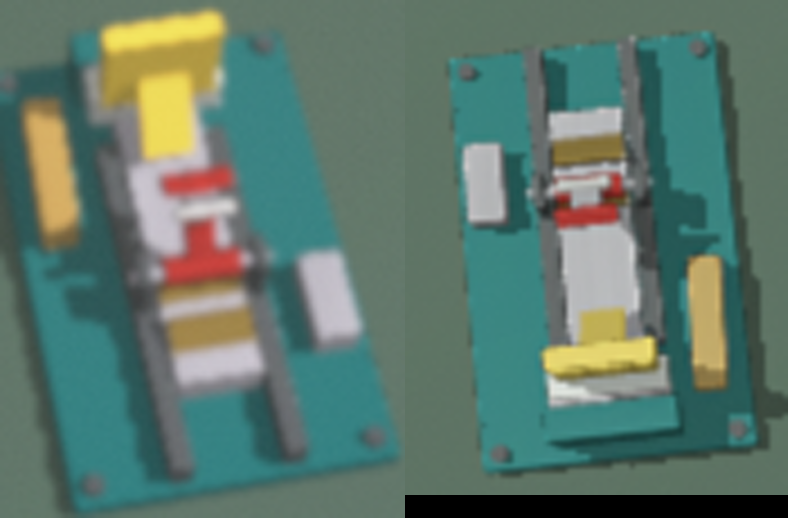

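```bash
cat >> h.py <<'E'
from scipy.spatial.transform import Rotation as Ro
O=np.array([604.6,92.1]); YAW=0.0945
ex=np.array([np.cos(YAW),np.sin(YAW)]); ey=np.array([-ex[1],ex[0]])
def w(vx,vy=0): return O+vx*ex+vy*ey
def plan(*tg):
    s=robot.state(); Rc=Ro.from_euler('xyz',s['ee_rot'])
    T=Ro.from_euler('xyz',[np.pi,0,YAW-np.pi/2])
    p=s['tool_pos']; r=p[:2]-O
    print('t',s['time_s'],'vice xyz',r@ex,r@ey,p[2],'F',s['wrist_force'].round(1),'w',s['width'])
    for vx,vy,z in tg:
        print((vx,vy,z),'shift',(Rc.inv().apply(np.r_[w(vx,vy),z]-p)/30).round(2),'turn',(np.degrees((Rc.inv()*T).as_rotvec())/5).round(2))
E
python3 -c "
from h import *
plan((-55,0,220))"
```

```text
t 0.1 vice xyz -412.335435669991 -653.1386593137865 221.55623121418165 F [-0.3  0.6 -0.2] w 87.00540400407507
(-55, 0, 220) shift [-17.09 -17.99   0.08] turn [0.   0.02 3.56]
```

>>> send_rows(
  commands=[
    [[-17.1, -18.0, 0], [0, 0, 3.55], 1],
    [[-17.1, -18.0, 0], [0, 0, 3.55], 1],
    [[-17.1, -18.0, 0], [0, 0, 3.55], 1],
    [[-17.1, -18.0, 0], [0, 0, 3.55], 1],
    [[-17.1, -18.0, 0], [0, 0, 3.55], 1],
    [[-17.1, -18.0, 0], [0, 0, 3.55], 1],
    [[-17.1, -18.0, 0], [0, 0, 3.55], 1],
    [[-17.1, -18.0, 0], [0, 0, 3.55], 1],
    [[-17.1, -18.0, 0], [0, 0, 3.55], 1],
    [[-17.1, -18.0, 0], [0, 0, 3.55], 1],
  ],
)

```text
time_s: 1.1
tool_pos: [453.7, -136.2, 222.4]
ee_rot: [3.141, -0.001, -1.476]
wrist_force: [1.1, -1.6, -0.9]
width: 15.1
```

```bash
python3 -c "
from h import *
plan((-55,0,220))"
```

```text
t 1.1 vice xyz -171.7576021531744 -213.06374484804607 222.40688043428784 F [ 1.1 -1.6 -0.9] w 15.14747408232066
(-55, 0, 220) shift [-7.1  -3.89  0.08] turn [ 0.   -0.01  0.  ]
```

>>> send_rows(
  commands=[
    [[-6.5, -3.6, 0], [0, 0, 0], 1],
    [[-6.5, -3.6, 0], [0, 0, 0], 1],
    [[-6.5, -3.6, 0], [0, 0, 0], 1],
    [[-6.5, -3.6, 0], [0, 0, 0], 1],
    [[-6.5, -3.6, 0], [0, 0, 0], 1],
    [[-6.5, -3.6, 0], [0, 0, 0], 1],
    [[-6.5, -3.6, 0], [0, 0, 0], 1],
    [[-6.5, -3.6, 0], [0, 0, 0], 1],
  ],
)

```text
time_s: 1.9
tool_pos: [542.2, 64.4, 222.1]
ee_rot: [3.141, -0.001, -1.478]
wrist_force: [-1.5, -0.9, 0.8]
width: 0.2
```

```bash
python3 -c "
from h import *
plan((-50,0,220),(-50,0,104))
d,R,t=cam('scene'); save(d,'s1.png',(240,130,400,300),4.5)
d,R,t=cam('top'); save(d,'t1.png',(200,120,320,250),4.5)
"; python3 - <<'E'
import cv2,numpy as np
a=cv2.imread('pics/s1.png');b=cv2.imread('pics/t1.png')
b=cv2.resize(b,(int(b.shape[1]*a.shape[0]/b.shape[0]),a.shape[0]))
o=np.hstack([a,b]);s=min(800/o.shape[1],600/o.shape[0]);cv2.imwrite('pics/b1.png',cv2.resize(o,None,fx=s,fy=s))
E
```

```text
t 1.9 vice xyz -64.72065715979681 -21.712458061054704 222.13103231182652 F [-1.5 -0.9  0.8] w 0.2197654138363322
(-50, 0, 220) shift [-0.72 -0.49  0.07] turn [ 0.01 -0.01 -0.02]
(-50, 0, 104) shift [-0.73 -0.49  3.94] turn [ 0.01 -0.01 -0.02]
```

View pics/b1.png

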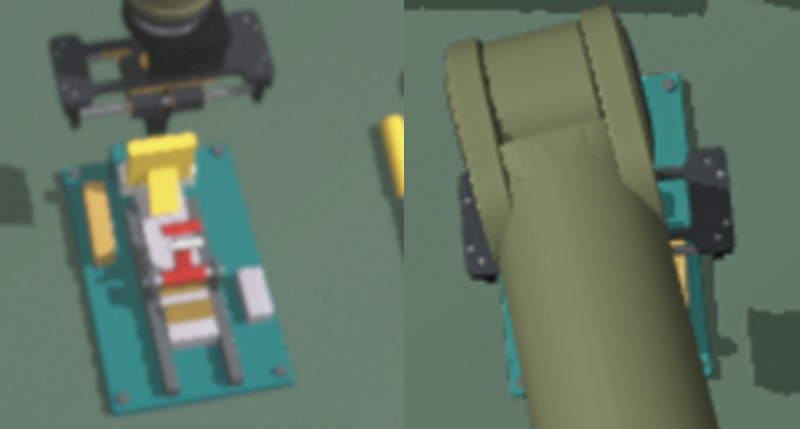

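The crop shows the shut fingers above and a little behind the yellow plate in projection, as expected, with the vice unchanged. I'll centre the tool and then descend into the gap.

>>> send_rows(
  commands=[
    [[-0.7, -0.45, 0], [0, 0, 0], 1],
    [[-0.7, -0.45, 0], [0, 0, 0], 1],
    [[-0.7, -0.45, 1.0], [0, 0, 0], 1],
    [[-0.7, -0.45, 2.0], [0, 0, 0], 1],
    [[-0.7, -0.45, 3.0], [0, 0, 0], 1],
    [[-0.7, -0.45, 3.9], [0, 0, 0], 1],
    [[-0.7, -0.45, 3.9], [0, 0, 0], 1],
    [[-0.7, -0.45, 3.9], [0, 0, 0], 1],
  ],
)

```text
time_s: 2.8
tool_pos: [554.0, 87.5, 106.0]
ee_rot: [3.141, -0.0, -1.477]
wrist_force: [0.3, 0.0, 0.8]
width: 0.2
```

```bash
python3 -c "
from h import *
plan((-35,0,102),(8,0,102))
d,R,t=cam('scene'); save(d,'s2.png',(240,130,400,300),3.5)
"
```

```text
t 2.8 vice xyz -50.81675520893759 0.20770203105844856 105.95235354778461 F [0.3 0.  0.8] w 0.17459064506477034
(-35, 0, 102) shift [ 0.01 -0.53  0.13] turn [ 0.   -0.   -0.01]
(8, 0, 102) shift [ 0.01 -1.96  0.13] turn [ 0.   -0.   -0.01]
```

View pics/s2.png

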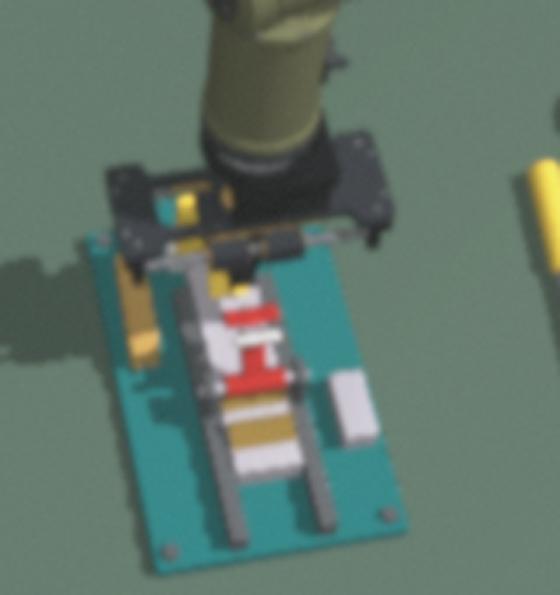

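The picture shows the fingers standing in the gap between the yellow plate and the red catch (tab at about (250,315)). Now I tip the catch slowly.

>>> send_rows(
  commands=[
    [[0, -0.4, 0.1], [0, 0, 0], 1],
    [[0, -0.7, 0.1], [0, 0, 0], 1],
    [[0, -0.85, 0.1], [0, 0, 0], 1],
    [[0, -1.0, 0.1], [0, 0, 0], 1],
    [[0, -1.15, 0.1], [0, 0, 0], 1],
    [[0, -1.3, 0.1], [0, 0, 0], 1],
    [[0, -1.45, 0.1], [0, 0, 0], 1],
    [[0, -1.6, 0.1], [0, 0, 0], 1],
    [[0, -1.75, 0.1], [0, 0, 0], 1],
    [[0, -1.85, 0.1], [0, 0, 0], 1],
  ],
)

```text
time_s: 3.85
tool_pos: [609.7, 93.6, 102.5]
ee_rot: [-3.141, -0.0, -1.476]
wrist_force: [0.4, -0.7, 1.4]
width: 0.7
```

>>> send_rows(
  commands=[
    [[0, 0, 0], [0, 0, 0], 1],
    [[0, 0, 0], [0, 0, 0], 1],
  ],
)

```text
time_s: 4.05
tool_pos: [609.1, 93.7, 102.5]
ee_rot: [3.141, -0.0, -1.476]
wrist_force: [-0.3, 0.2, -0.3]
width: 0.5
```

```bash
python3 -c "
from h import *
plan((-20,0,200))
d,R,t=cam('scene'); save(d,'s3.png',(240,130,400,300),3.5)
"
```

```text
t 4.05 vice xyz 4.67370254511555 1.1561143046043894 102.46351520473246 F [-0.3  0.2 -0.3] w 0.5410766344577221
(-20, 0, 200) shift [ 0.04  0.82 -3.25] turn [ 0.   -0.    0.01]
```

View pics/s3.png

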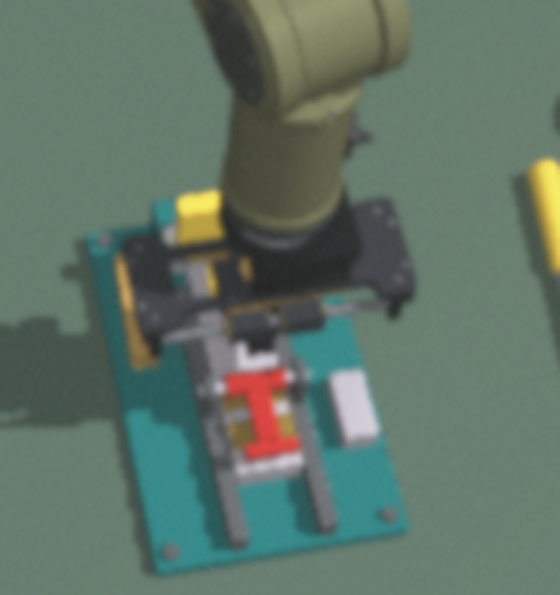

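The catch is down: its tab lies at (270,443) on the slide beyond the hinge (258,383). I lift, pass back over the plate and come down in front of it.

>>> send_rows(
  commands=[
    [[0, 0.2, -1.5], [0, 0, 0], 1],
    [[0, 0.3, -2.8], [0, 0, 0], 1],
    [[0, 1.3, -2.8], [0, 0, 0], 1],
    [[0, 2.8, -2.8], [0, 0, 0], 1],
    [[0, 4.2, -2.8], [0, 0, 0], 1],
    [[0, 5.2, -2.8], [0, 0, 0], 1],
    [[0, 5.2, -2.8], [0, 0, 0], 1],
    [[0, 5.2, -1.6], [0, 0, 0], 1],
    [[0, 5.2, -0.4], [0, 0, 0], 1],
    [[0, 5.2, 0.4], [0, 0, 0], 1],
  ],
)

```text
time_s: 5.1
tool_pos: [453.7, 78.7, 88.8]
ee_rot: [3.141, -0.0, -1.476]
wrist_force: [0.5, -0.3, -0.5]
width: 0.2
```

>>> send_rows(
  commands=[
    [[0.05, 0, 0], [0, 0, 0], 1],
    [[0.05, 0, 0], [0, 0, 0], 1],
  ],
)

```text
time_s: 5.3
tool_pos: [454.7, 77.5, 91.0]
ee_rot: [-3.142, 0.001, -1.476]
wrist_force: [0.5, -0.4, 0.0]
width: 0.7
```

```bash
python3 -c "
from h import *
plan((-130,0,90),(-80,0,90))
d,R,t=cam('scene'); save(d,'s4.png',(240,130,400,300),3.5)
"
```

```text
t 5.3 vice xyz -150.56879759352884 -0.4403718809425875 90.95229589305428 F [ 0.5 -0.4  0. ] w 0.7497735243716768
(-130, 0, 90) shift [-0.01 -0.69  0.03] turn [-0.    0.01  0.01]
(-80, 0, 90) shift [-0.01 -2.35  0.03] turn [-0.    0.01  0.01]
```

View pics/s4.png

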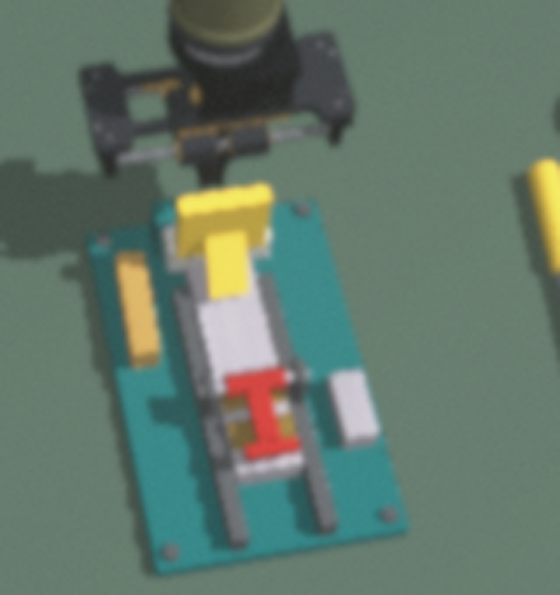

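The fingers stand in front of the plate (tip around (212,175), plate top at (225,195)), and the catch is down. I approach until contact.

>>> send_rows(
  commands=[
    [[0, -0.3, 0], [0, 0, 0], 1],
    [[0, -0.6, 0], [0, 0, 0], 1],
    [[0, -0.7, 0], [0, 0, 0], 1],
    [[0, -0.7, 0], [0, 0, 0], 1],
  ],
)

```text
time_s: 5.75
tool_pos: [476.0, 79.6, 90.9]
ee_rot: [-3.141, 0.001, -1.476]
wrist_force: [-0.3, -0.8, -0.9]
width: 0.4
```

>>> send_rows(
  commands=[
    [[0, -0.1, 0], [0, 0, 0], 1],
    [[0, -0.1, 0], [0, 0, 0], 1],
  ],
)

```text
time_s: 5.95
tool_pos: [478.2, 79.6, 90.5]
ee_rot: [-3.142, 0.0, -1.476]
wrist_force: [-0.5, -0.1, 0.1]
width: 0.2
```

>>> send_rows(
  commands=[
    [[0, -0.1, 0], [0, 0, 0], 1],
    [[0, -0.1, 0], [0, 0, 0], 1],
  ],
)

```text
time_s: 6.15
tool_pos: [480.0, 79.8, 90.3]
ee_rot: [3.139, -0.0, -1.476]
wrist_force: [-3.5, -0.4, 3.5]
width: 0.4
```

>>> send_rows(
  commands=[
    [[0, -0.1, 0], [0, 0, 0], 1],
    [[0, -0.1, 0], [0, 0, 0], 1],
  ],
)

```text
time_s: 6.35
tool_pos: [482.9, 80.1, 90.2]
ee_rot: [3.139, -0.0, -1.476]
wrist_force: [-5.6, 0.2, 2.5]
width: 0.6
```

>>> send_rows(
  commands=[
    [[0, -0.1, 0], [0, 0, 0], 1],
    [[0, -0.1, 0], [0, 0, 0], 1],
  ],
)

```text
time_s: 6.55
tool_pos: [485.9, 80.4, 90.2]
ee_rot: [3.139, -0.0, -1.476]
wrist_force: [-4.8, -0.6, 1.9]
width: 0.4
```

Contact came at TCP x≈479.5 (force about −4 N, matching the spring), so jaw ≈ 6.5 mm now. The target is jaw ≈ 46 mm, which is 1.32 units further.

>>> send_rows(
  commands=[
    [[0, -0.13, 0], [0, 0, 0], 1],
    [[0, -0.26, 0], [0, 0, 0], 1],
    [[0, -0.4, 0], [0, 0, 0], 1],
    [[0, -0.53, 0], [0, 0, 0], 1],
    [[0, -0.66, 0], [0, 0, 0], 1],
    [[0, -0.8, 0], [0, 0, 0], 1],
    [[0, -0.93, 0], [0, 0, 0], 1],
    [[0, -1.06, 0], [0, 0, 0], 1],
    [[0, -1.06, 0], [0, 0, 0], 1],
    [[0, -1.06, 0], [0, 0, 0], 1],
  ],
)

```text
time_s: 7.55
tool_pos: [516.6, 83.4, 90.1]
ee_rot: [3.137, -0.001, -1.476]
wrist_force: [-8.5, -0.5, 4.8]
width: 0.7
```

>>> send_rows(
  commands=[
    [[0, -0.1, 0], [0, 0, 0], 1],
    [[0, -0.2, 0], [0, 0, 0], 1],
    [[0, -0.27, 0], [0, 0, 0], 1],
    [[0, -0.27, 0], [0, 0, 0], 1],
  ],
)

```text
time_s: 7.95
tool_pos: [524.1, 84.1, 90.1]
ee_rot: [3.136, -0.001, -1.476]
wrist_force: [-9.1, -0.4, 6.1]
width: 0.3
```

```bash
python3 -c "
from h import *
plan((-80,0,90))
d,R,t=cam('scene'); save(d,'s5.png',(240,130,400,300),3.5)
"
```

```text
t 7.95 vice xyz -80.89156884315463 -0.38633067704141016 90.09232379930063 F [-9.1 -0.4  6.1] w 0.31039520533399706
(-80, 0, 90) shift [-0.01 -0.03  0.  ] turn [ 0.07 -0.01  0.01]
```

View pics/s5.png

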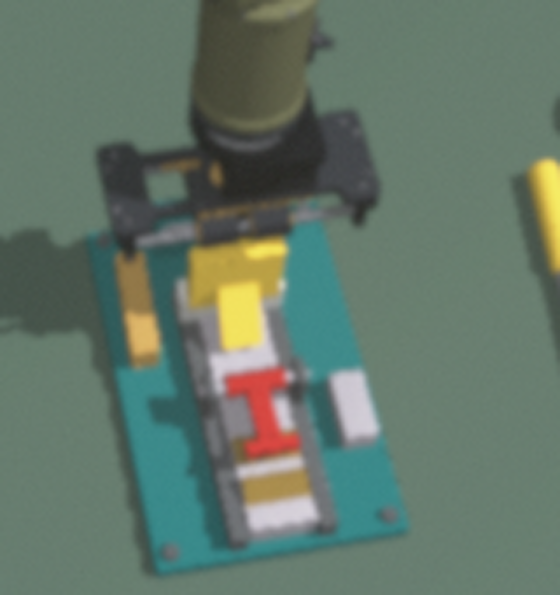

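The first tooth, at (275,487), is now beyond the catch tab at (270,445), and the second is still under or behind it. Jaw ≈ 45 mm by the arm, so I back off.

>>> send_rows(
  commands=[
    [[0, 0.2, 0], [0, 0, 0], 1],
    [[0, 0.4, 0], [0, 0, 0], 1],
    [[0, 0.6, 0], [0, 0, 0], 1],
    [[0, 0.9, 0], [0, 0, 0], 1],
    [[0, 1.3, 0], [0, 0, 0], 1],
    [[0, 1.8, 0], [0, 0, 0], 1],
    [[0, 2.4, 0], [0, 0, 0], 1],
    [[0, 2.4, -1.5], [0, 0, 0], 1],
    [[0, 2.4, -3.0], [0, 0, 0], 1],
    [[0, 3.0, -4.0], [0, 0, 0], 1],
  ],
)

```text
time_s: 9.0
tool_pos: [438.9, 76.1, 213.7]
ee_rot: [-3.136, 0.0, -1.475]
wrist_force: [0.6, -0.3, 0.8]
width: 0.8
```

>>> send_rows(
  commands=[
    [[5.0, 0, 0], [0, 0, 0], 1],
    [[5.0, 0, 0], [0, 0, 0], 1],
    [[5.0, 0, 0], [0, 0, 0], 1],
    [[5.0, 0, 0], [0, 0, 0], 1],
    [[5.0, 0, 0], [0, 0, 0], 1],
    [[5.0, 0, 0], [0, 0, 0], 1],
    [[5.0, 0, 0], [0, 0, 0], 1],
    [[5.0, 0, 0], [0, 0, 0], 1],
  ],
)

```text
time_s: 9.8
tool_pos: [451.4, -72.3, 210.6]
ee_rot: [-3.141, -0.0, -1.473]
wrist_force: [-0.8, -0.4, -0.0]
width: 0.6
```

```bash
python3 - <<'E'
from h import *
plan()
d,R,t=cam('scene'); save(d,'s6.png',s=1.4); P=cloud(d,R,t); save(d,'s6c.png',(240,130,400,300),3.5)
def yel(img,P):
    h=cv2.cvtColor(img,cv2.COLOR_RGB2HSV).astype(int); m=np.zeros(h.shape[:2],bool); m[180:295,262:360]=1
    m&=(h[...,0]>22)&(h[...,0]<32)&(h[...,1]>150)&(abs(P[...,2]-126)<4); r=P[m][:,:2]-O
    return m.sum(),(r@ex).mean()
z=np.load('scene0.npz'); print(yel(z['img'],z['P']),yel(d['img'],P))
E
```

```text
t 9.8 vice xyz -168.03904823874893 -149.23806895181448 210.6383860315088 F [-0.8 -0.4 -0. ] w 0.5846902529279486
(np.int64(105), np.float64(-104.14758976625362)) (np.int64(72), np.float64(-72.99890019432723))
```

View pics/s6c.png

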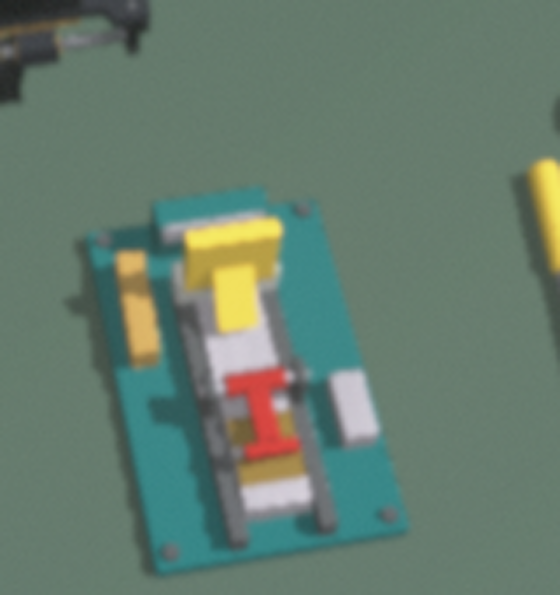

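View pics/s6.png

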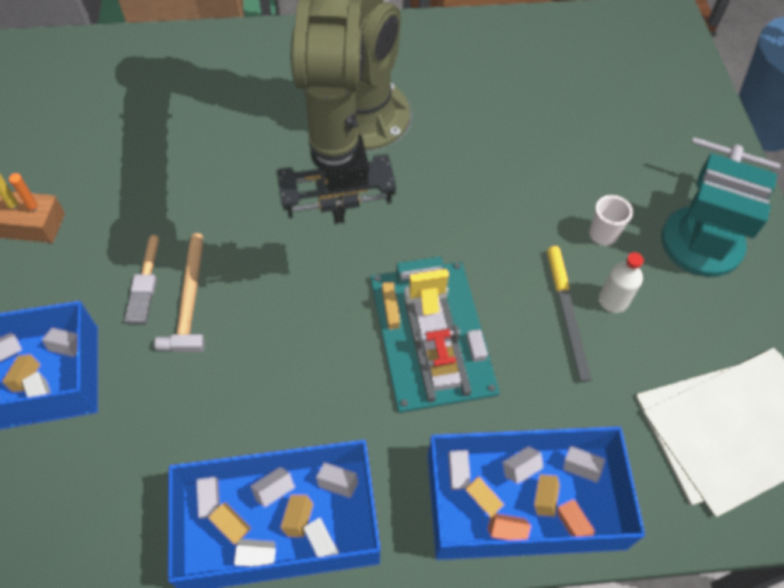

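The jaw is held about 31 mm from closed. The catch at (270,445) is down against the first tooth, everything else is where it started, and the robot is clear.

```bash
python3 -c "
from rig import robot
print(robot.sign_off())"
```

```text
the job is handed in; nothing more can be done
None
```

The vice is latched half open. I tipped the red catch onto the slide with the shut fingertips, then pushed the yellow plate to about 45 mm of jaw travel. That is past the first tooth (30 mm) and short of the second (62 mm). I then backed off, moved the arm clear and handed in at about 10 s.

- **Jaw position:** the last depth check put the plate 31 mm from its closed position, against 30 mm nominal for half open.
- **Catch and surroundings:** the final pictures show the catch down behind the first tooth. The blank, brass block, tools, bottle and cup look unmoved.
- **Forces:** the wrist force readings stayed around 11 N or less.
- **Disagreement between cameras:** the two views differed by about 5 mm in vice x. I used their mean, and touching the plate confirmed it to within about 1 mm. No checks failed.

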